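# Release a battery pack from the spring-out charger and catch it

## Robot

A 7-joint arm with a two-finger parallel gripper is mounted at the origin on the work surface. World frame = base frame: x ahead of the robot, y to its left, z up, the work surface at z = 0. Lengths are in mm, angles in rad, forces in N, time in s.
With the tool pointing down it reaches from about 400 to 875 mm from the base axis. Payload 4.4 kg.
Tool frame: the origin (TCP) lies at the very end of the fingers, on their centre line; the grasp point (between the pads) lies 19 mm behind it; z points along the fingers, y is the line along which they close (so a half turn about z gives the same grasp; the last joint's range is limited). The gripper opens to 85 mm and grips with 20 to 120 N. Pads are 22 mm wide; open, the fingers measure 114 mm over their backs; the gripper's body (76 mm by 85 mm) begins 54 mm behind the grasp point. The pads swing forward as they close: fully open they stand 13 mm farther back than shut.
Start: joints at [-1.184, 0.628, 0.038, 1.517, -0.027, 0.996, -0.02], TCP at [284.344, 584.522, 209.413] pointing down, gripper open.
Joint ranges: [-3.06, 3.06], [-0.37, 2.12], [-1.25, 1.32], [0.18, 2.47], [-1.1, 4.24], [0.23, 1.98], [-2.94, 2.94]. Speed limits (rad/s): [2.57, 2.57, 3.14, 3.14, 3.14, 3.14, 3.14].

## Interface

Orientations are given as [roll, pitch, yaw] about the fixed x, y, z axes, in that order (R = Rz(yaw) Ry(pitch) Rx(roll)).
In Python, from cell import ctrl gives the robot as it stands.
- The arm moves only by the tool step_arm, never from a script. Its argument "series" is a list that holds one entry, the list of rows, each a list of 7 numbers: the turn, a rotation vector about the tool's x, y, z as a fraction of full scale, then the shift along the tool's x, y, z as a fraction of full scale, then the closure, from 0 (fully open) to 1 (shut). In form: [[[ax, ay, az, tx, ty, tz, gripper], ...]]. A call has 1 to 12 rows; each row shifts and turns the commanded pose from where the row before left it, along the tool's axes as they then stand; what a row does not reach is not made up. Full scale, the value 1, is 150 mm for a shift and 45 degrees for a turn. A row lasts 1/10 s, in which the tool goes at most 50 mm and 8.59 degrees, less where a joint would pass 70% of its speed; a pose out of reach is approached as far as the arm can. A call with a number of a shift or a turn outside -1 to 1 is refused whole. A call with a gripper value outside its range is refused whole. The fingers move at their own pace and stop on an object; the grip force is fixed at half the most. Time passes only in rows, so rows that do not move let the fingers close. It gives the time, the measured TCP pose, the force, the opening and the grip force at its end, in the units of the state.
- ctrl.read_state(): the state, without advancing time (a new reading comes with each control period).
- ctrl.get_image(name): name is "scene" or "top" or "wrist"; returns a dict with "img" (480x640x3 uint8, red, green, blue), "fx", "fy", "cx", "cy" (pixels), "dist" ([k1, k2, p1, p2, k3] as OpenCV has them; the pictures are not rectified), "R" (3x3) and "t" (3): a world point X has camera coordinates R X + t. Camera axes: x right, y down, z forward; pixel columns grow to the right and rows downward; lengths in mm; the calibration is good to about 2 mm. A picture is of the moment at which its call begins. There is no depth.
- ctrl.finish_job(): hands the job in; it is judged then, once.
Trained networks look in a picture, given as the dict that the camera call returned (one of the last four; its "shot" number tells which), for a name from the list of things; names that differ only in an ending like _2 or _b are one class to them, and where a whole thing is asked for, a point or a joint stands for the part that bears it (a point fixed in the world has none). Each returns a list of dicts, best first, with "score" (0 to 1); they miss things now and then, are a little off and sometimes report something else, mostly with a low value. They report only what shows in the picture. A call takes as long as a camera call. They do not tell look-alikes from the thing itself.
- ctrl.recognise(picture, thing): "centre" ([column, row] in pixels, amid what is visible of it).
The state is a dict: "clock": time; "qpos": joint angles; "qd": joint speeds; "tau": joint torques, N m; "eef_pos": TCP position; "tool_rot": TCP orientation; "force": force on the tool from outside, world axes, zero at the start; "torque": the same for the moment, N m; "width": finger opening in mm; "gripper_force": force on a finger pad.
Only numpy, scipy, OpenCV 4.12 (cv2) and the standard library are available. Lean on these libraries where they do the work, as an engineer would, in place of code of your own. Each camera call takes 0.05 s, during which the arm holds its last target. There are 200 camera calls.

## Task

Release the taller of the two battery packs in the charger: press down the release key beside its bay with one finger and, while that finger is still on the key, stop the pack with the other finger as it springs out. Then back that finger away slowly so the pack eases out against it until its spring is spent, and leave the pack lying on the charger's run-out deck. Lift nothing: the lower pack stays latched in its bay, and the other things on the table stay where they are.

Things in the scene. Friction and masses are not known exactly. Their poses are not given: they have to be found in the camera images.
- charger: Grey two-bay battery charger, 250 mm long (x), 220 mm wide (y), fixed. Origin on the table, mid-width, 100 mm ahead of its rear face. Its x points to its rear, so packs come out along -x, towards the robot. Its deck (floor of bays and run-out) is 20 mm over the table and 130 mm wide. The electronics housing at the rear (x 40 to 100 mm) is 56 mm high.
- deck_lip (a point): Middle of the deck's front end, at charger (-150, 0, 20) mm. A spring blade behind each pack pushes it along the charger's -x with 5 N when latched, falling to 2 N at the end of its 50 mm stroke. A pack that nothing stops shoots on at about 1 m/s, over this lip and off the charger.
- left_bay (a point): On the deck in the middle of the left bay's mouth, at charger (-37, 36, 20) mm, where a latched pack's front face stands. The bay's side guides are 16 mm high and start 15 mm behind this point and run back to the housing.
- right_bay (a point): The same for the right bay, at charger (-37, -36, 20) mm.
- pack_tall: The pack to release, in the left or the right bay: black and dark grey, 74 mm long (x), 50 mm high, body 40 mm wide; front plate 52 mm wide, 28 mm high, 8 mm thick, the tall part 15 mm behind its face, about 0.24 kg. Origin: centre of its underside; axes as the charger's. Its front face is 37 mm from the origin along -x. Latched, its origin is at charger x = -1 mm; with the spring spent, at about -50 mm.
- pack_low: The other pack, same plan and front plate but only 28 mm high all over, latched in the other bay; to be left alone. Origin: centre of its underside.
- key_left: Left bay's release key, on the bay's outer (+y) side: a pad 42 mm (x) by 30 mm (y) on a crank that pivots about x through this origin, at charger (-58.5, 68, 31) mm. Pressing the pad tips its outer edge down and swings a steel tooth outward off the pack's front plate. It lets go at 0.25 to 0.38 rad; stop at 0.5 rad. It takes 2 to 5 N, springs back, and then clears a pack over 15 mm out.
- key_right: Right bay's release key, the mirror image on that bay's outer (-y) side; origin at charger (-58.5, -68, 31) mm.
- key_left_pad (a point): Middle of the top of the left key's pad, at charger (-65.5, 91, 34) mm when up; it goes some 6 to 10 mm down. It lies 55 mm outward of the bay's centreline and 28 mm ahead of the latched pack's front face, so a finger on the centreline level with it stands in the pack's way.
- key_right_pad (a point): Middle of the top of the right key's pad, at charger (-65.5, -91, 34) mm when up.
- coupling_small: Bystander: steel conduit coupling standing on the table before the charger's lip, 34 mm across, 45 mm high; origin centre of its underside.
- locknut: Bystander: flat steel ring 48 mm across, 8 mm thick, on the table before the lip; origin centre of its underside.
- compound_jar: Bystander: jar with orange cap, 64 mm across, 75 mm high, left of the run-out deck; origin centre of its underside.
- coupling_big: Bystander: big metal coupling, 60 mm across, 50 mm high, beside the left bay; origin centre of its underside.
- pack_spare: Bystander: a low pack 28 mm high lying on the table, right of the charger; origin centre of its underside.
- end_cap: Bystander: orange end cap, 52 mm across, 22 mm high, beside the right bay; origin centre of its underside.
- screwdriver: Bystander: screwdriver lying on the table at the far right of the charger; origin at its middle.
Not all that is in view belongs to the job. What is shaped like the pack_tall but pink or red is not meant.

How it is judged:
By the outcome, as a careful person would: the job done as asked, in the order asked, and still so for the second after the job is handed in, with the robot touching nothing.
It also fails if it takes over 37 s, if anything falls off the work surface, if the arm or the gripper's body presses on something with over 40 N, if the wrist force passes 120 N, or if a joint passes its speed limit or range.

## Working session

There is one attempt and no reset: what is moved stays moved. The work goes in short steps, Python scripts to look and compute and a tool call to move; the robot and the scene stay as the last step left them, time stands still between calls to the robot, and variables do not carry over. Pictures are saved under pics/ and viewed, at most 10 in all, crops included, and the job is handed in when it is done.

Besides the shell and the picture viewer there is one more tool, called after "Call:" as name(argument=value, ...) on one line, values as JSON. step_arm: Moves the arm, as the interface text tells. Shift numbers are shares of 150 mm and turn numbers shares of 45 degrees, none past 1 either way. Its arguments: {"type":"object","properties":{"series":{"type":"array","items":{"type":"array","items":{"type":"array","items":{"type":"number","minimum":-1,"maximum":1}}}}},"required":["series"]}

```bash
mkdir -p pics; ls
cat > h.py <<'E'
import numpy as np, cv2
from cell import ctrl
def K(p): return np.array([[p["fx"],0,p["cx"]],[0,p["fy"],p["cy"]],[0,0,1.]])
def ray(p,uv,z):
    q=cv2.undistortPoints(np.array([[uv]],float),K(p),np.array(p["dist"],float))[0,0]
    R=np.array(p["R"]);t=np.array(p["t"]);c=-R.T@t;d=R.T@np.array([q[0],q[1],1])
    return c+d*(z-c[2])/d[2]
def proj(p,X):
    return cv2.projectPoints(np.array(X,float).reshape(-1,1,3),cv2.Rodrigues(np.array(p["R"]))[0],np.array(p["t"],float),K(p),np.array(p["dist"],float))[0][:,0]
E
python3 - <<'E'
from h import *
print(ctrl.read_state())
for n in["scene","top"]:
    p=ctrl.get_image(n);cv2.imwrite(f"pics/{n}0.png",p["img"][:,:,::-1])
    for th,z in dict(charger=30,deck_lip=20,left_bay=20,right_bay=20,pack_tall=40,pack_low=28,key_left_pad=34,key_right_pad=34,key_left=31,key_right=31,compound_jar=75,coupling_big=50,end_cap=22,coupling_small=45).items():
        for r in ctrl.recognise(p,th)[:3]:print(n,th,np.round(r["centre"]),round(r["score"],2),ray(p,r["centre"],z).round())
E
```

```text
pics
{'clock': 0.0, 'qpos': array([-1.18384068,  0.62932589,  0.03842154,  1.51834859, -0.02697462,
        0.99629025, -0.01997957]), 'qd': array([ 0.00109012, -0.00026466, -0.00092804, -0.00081175,  0.00012053,
       -0.00033249, -0.00107292]), 'tau': array([-4.04787233e-04, -5.63401115e+01,  1.22647561e+00, -1.93439412e+01,
        1.11402190e-02,  1.07161776e-02,  1.08590137e-05]), 'eef_pos': array([284.02482799, 583.93912915, 208.50807217]), 'tool_rot': array([-3.13973832e+00,  3.22336409e-05,  2.68888823e+00]), 'force': array([ 0.05704977, -0.11004257,  0.09350191]), 'torque': array([ 0.04206232,  0.02514756, -0.02715813]), 'gripper_force': 0.0, 'width': 85.3598981225773}
scene charger [337. 261.] 0.62 [570.  22.  30.]
scene deck_lip [336. 257.] 0.89 [556.  26.  20.]
scene deck_lip [358. 215.] 0.57 [473.  94.  20.]
scene left_bay [337. 259.] 0.85 [560.  25.  20.]
scene right_bay [338. 262.] 0.76 [566.  25.  20.]
scene pack_tall [383. 139.] 0.89 [309. 202.  40.]
scene pack_tall [357. 246.] 0.81 [554.  67.  40.]
scene pack_tall [495. 291.] 0.68 [715. 273.  40.]
scene pack_low [3
[... 935 characters left out ...]
 40.]
top pack_tall [273. 273.] 0.66 [474.  87.  40.]
top pack_low [317. 224.] 0.9 [579.  -5.  28.]
top key_left_pad [274. 271.] 0.93 [479.  85.  34.]
top key_left_pad [212. 244.] 0.74 [537. 215.  34.]
top key_right_pad [345. 245.] 0.64 [531. -61.  34.]
top key_left [273. 273.] 0.87 [475.  88.  31.]
top key_left [448. 232.] 0.71 [ 558. -280.   31.]
top key_left [352. 239.] 0.59 [545. -77.  31.]
top key_right [350. 242.] 0.56 [539. -73.  31.]
top compound_jar [228. 296.] 0.71 [424. 173.  75.]
top compound_jar [276. 274.] 0.45 [467.  79.  75.]
top coupling_big [216. 240.] 0.78 [542. 205.  50.]
top end_cap [372. 204.] 0.81 [ 622. -123.   22.]
top coupling_small [350. 242.] 0.38 [535. -71.  45.]
```

View pics/scene0.png

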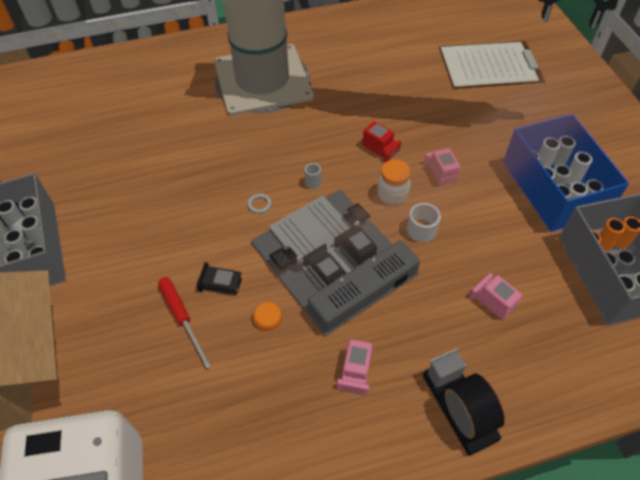

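Run:
```python
import cv2
i=cv2.imread("pics/top0.png")[150:350,170:430]
cv2.imwrite("pics/topc.png",cv2.resize(i,(780,600),interpolation=2))
```

```text
(no output)
```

View pics/topc.png

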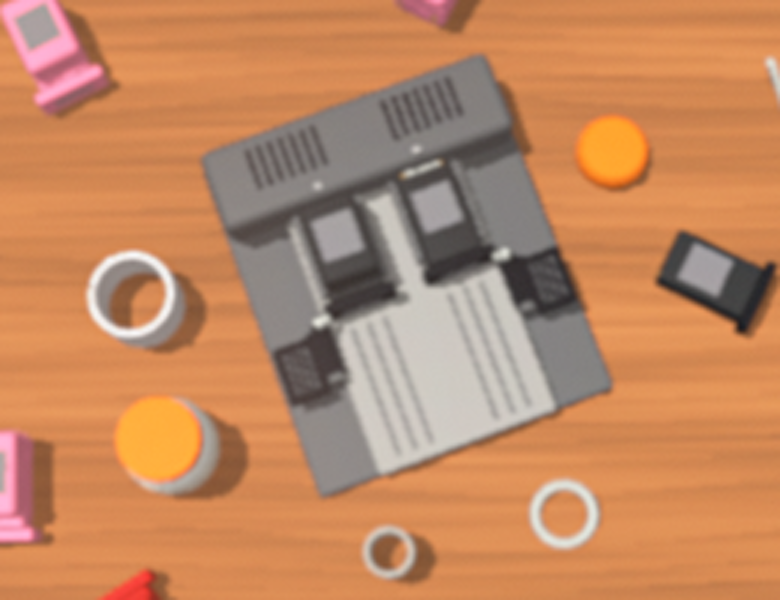

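Top crop: the black packs in the bays are at full-image (283,232) left and (316,222) right. The look-alikes are the pink/red ones at (182,169), upper centre and lower left, plus the low black spare at about (408,243). The scene view suggests the left bay's pack (357,246) is the tall one. Next I'll fit the charger pose and check the pack heights.

```bash
cat > fit.py <<'E'
from h import *
from scipy.optimize import least_squares
p=ctrl.get_image("top"); s=ctrl.get_image("scene")
C=[((100,110,56),(203,158)),((100,-110,56),(485,55)),((-150,65,20),(378,475)),((-150,-65,20),(555,410)),((-150,110,18),(323,495)),((-150,-110,18),(610,385)),((-65.5,91,34),(300,369)),((-65.5,-91,34),(550,277))]
M=np.array([c[0] for c in C],float);U=np.array([[170+(c[1][0])/3,150+(c[1][1])/3] for c in C])
def W(q,M):
    c,n=np.cos(q[2]),np.sin(q[2]);M=np.atleast_2d(M).astype(float)
    return np.c_[q[0]+c*M[:,0]-n*M[:,1],q[1]+n*M[:,0]+c*M[:,1],M[:,2]]
f=lambda q:(proj(p,W(q,M))-U).ravel()
r=least_squares(f,[560,20,-.35],loss="soft_l1");q=r.x
print(q,np.round(f(q).reshape(-1,2),1).tolist());np.save("q.npy",q)
for n,X in dict(tcp=(-66,63.5,27),pad=(-65.5,91,34),bay=(-37,36,20)).items():print(n,W(q,X).round(1))
o=s["img"][:,:,::-1].copy()[180:340,240:440];o=cv2.resize(o,(800,640),interpolation=2)
for y,h,c in[(36,50,(0,255,0)),(36,28,(0,0,255)),(-36,50,(0,255,0)),(-36,28,(0,0,255))]:
    # top face of the body behind the plate
    P=proj(s,W(q,[(a,b,h+20) for a,b in[(-23,y-20),(36,y-20),(36,y+20),(-23,y+20)]]))
    cv2.polylines(o,[np.int32((P-[240,180])*4)],True,c,1)
P=proj(s,W(q,[(-150,110,18),(-150,-110,18),(100,-110,56),(100,110,56)]));cv2.polylines(o,[np.int32((P-[240,180])*4)],True,(255,255,0),1)
cv2.imwrite("pics/sc1.png",o[:600])
E
python3 fit.py
```

```text
[5.65959950e+02 3.02964277e+01 3.51287978e-01] [[-3.8, -1.1], [1.0, -2.7], [0.5, -0.0], [0.2, -0.6], [-1.6, 1.0], [1.9, 0.2], [0.2, 0.8], [-0.9, 0.7]]
tcp [[482.1  67.2  27. ]]
pad [[473.1  93.2  34. ]]
bay [[518.8  51.4  20. ]]
```

View pics/sc1.png

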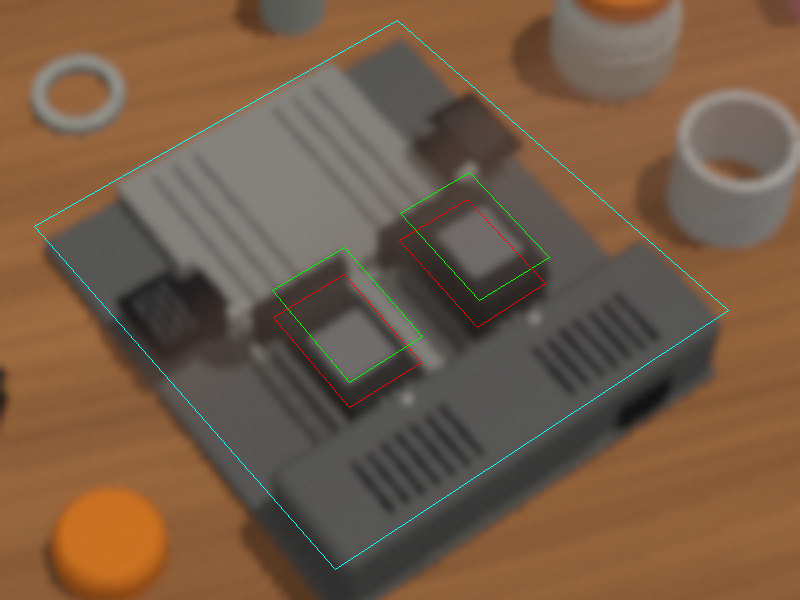

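The left bay's pack top fits the 50 mm outline and the right one fits 28 mm, so the tall pack is in the left bay. Turning the tool to the charger's axes first.

Call:
step_arm(series=[[[0,0,-0.1706,0,0,0,0.5],[0,0,-0.1706,0,0,0,0.5],[0,0,-0.1706,0,0,0,0.5],[0,0,-0.1706,0,0,0,0.5],[0,0,-0.1706,0,0,0,0.5],[0,0,-0.1706,0,0,0,0.5]]])

```text
clock: 2.2
eef_pos: [284.4, 584.5, 209.4]
tool_rot: [-3.142, 0.0, -2.785]
force: [-0.5, 0.1, -0.5]
width: 42.4
gripper_force: 0.0
```

Call:
step_arm(series=[[[0,0,0,0,-0.33,0,0.5],[0,0,0,0,-0.33,0,0.5],[0,0,0,0,-0.33,0,0.5],[0,0,0,0,-0.33,0,0.5],[0,0,0,0,-0.33,0,0.5],[0,0,0,0,-0.33,0,0.5],[0,0,0,0,-0.33,0,0.5],[0,0,0,0,-0.33,0,0.5],[0,0,0,0,-0.33,0,0.5],[0,0,0,0,-0.33,0,0.5],[0,0,0,0,-0.33,0,0.5],[0,0,0,0,0,0,0.5]]])

```text
clock: 3.4
eef_pos: [473.9, 64.9, 209.5]
tool_rot: [-3.137, 0.0, -2.803]
force: [0.7, 0.4, -0.7]
width: 42.6
gripper_force: 0.0
```

Run:
```python
from h import *
s=ctrl.read_state();print(s["clock"],s["eef_pos"],s["tool_rot"],s["width"],s["force"])
p=ctrl.get_image("wrist");cv2.imwrite("pics/w1.png",p["img"][:,:,::-1]);print(-np.array(p["R"]).T@p["t"])
np.savez("w1.npz",**{k:np.array(v) for k,v in p.items() if k!="img"})
```

```text
3.4 [473.88410022  64.92834664 209.52801276] [-3.13726833e+00  2.21901615e-04 -2.80313552e+00] 42.59228697262531 [ 0.70495843  0.43553081 -0.68331486]
[405.47965514  42.36697008 374.51516902]
```

View pics/w1.png

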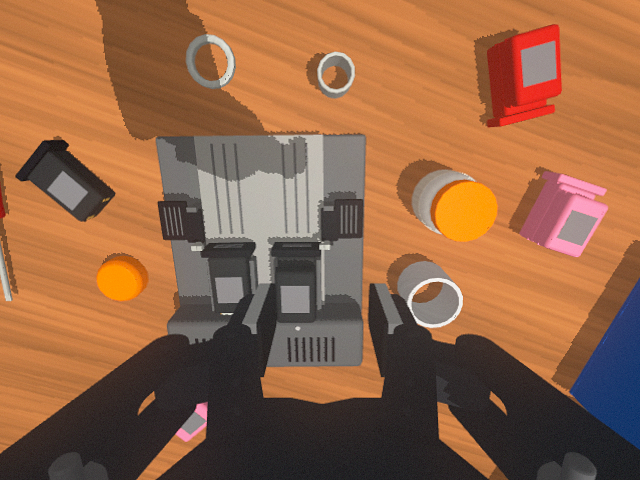

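Wrist view: charger at the centre, left key pad at (349,219), right pad about (175,220), front deck corners (323,135) and (197,137), and the tall pack's plate from (273,243) to (321,243). Refitting from this closer view.

Run:
```python
from h import *
from scipy.optimize import least_squares
p=np.load("w1.npz")
M=np.array([(-150,65,20),(-150,-65,20),(-65.5,91,34),(-65.5,-91,34),(-37,62,48),(-37,10,48)],float)
U=np.array([(323,135),(197,137),(349,219),(175,220),(321,244),(273,244)],float)
def W(q,M):
    c,n=np.cos(q[2]),np.sin(q[2]);M=np.atleast_2d(M).astype(float)
    return np.c_[q[0]+c*M[:,0]-n*M[:,1],q[1]+n*M[:,0]+c*M[:,1],M[:,2]]
f=lambda q:(proj(p,W(q,M))-U).ravel()
q=least_squares(f,[566,30,.35],loss="soft_l1").x
print(q,np.load("q.npy"),np.round(f(q).reshape(-1,2),1).tolist())
q1=q
s=ctrl.read_state();print(s["clock"],s["eef_pos"],s["tool_rot"])
for q in(q1,np.load("q.npy")):
    c,n=np.cos(q[2]),np.sin(q[2]);d=s["eef_pos"][:2]-q[:2];print("tcp in charger",c*d[0]+n*d[1],-n*d[0]+c*d[1])
np.save("q1.npy",q1)
o=cv2.imread("pics/w1.png")
for a in[[(-86.5,76,34),(-44.5,76,34),(-44.5,106,34),(-86.5,106,34)],[(-86.5,-76,34),(-44.5,-76,34),(-44.5,-106,34),(-86.5,-106,34)],[(-37,62,48),(-37,10,48),(-37,10,20),(-37,62,20)],[(-150,-65,20),(-150,65,20),(40,65,20),(40,-65,20)]]:
    cv2.polylines(o,[np.int32(proj(p,W(q1,a))*8)],True,(0,255,0),1,shift=3)
cv2.imwrite("pics/w1o.png",cv2.resize(o[120:380,140:480],(784,600),interpolation=2))
```

```text
[5.66006158e+02 3.26525678e+01 3.51197608e-01] [5.65959950e+02 3.02964277e+01 3.51287978e-01] [[0.9, -1.2], [-2.2, -1.8], [0.7, -0.4], [-0.2, 0.5], [1.1, 5.2], [-1.6, 5.7]]
3.45 [472.73844948  69.15044135 209.49636876] [-3.14011846e+00  2.61715698e-04 -2.79878855e+00]
tcp in charger -75.01868441500986 66.35628976826072
tcp in charger -74.15853609037546 68.55941970839172
```

View pics/w1o.png

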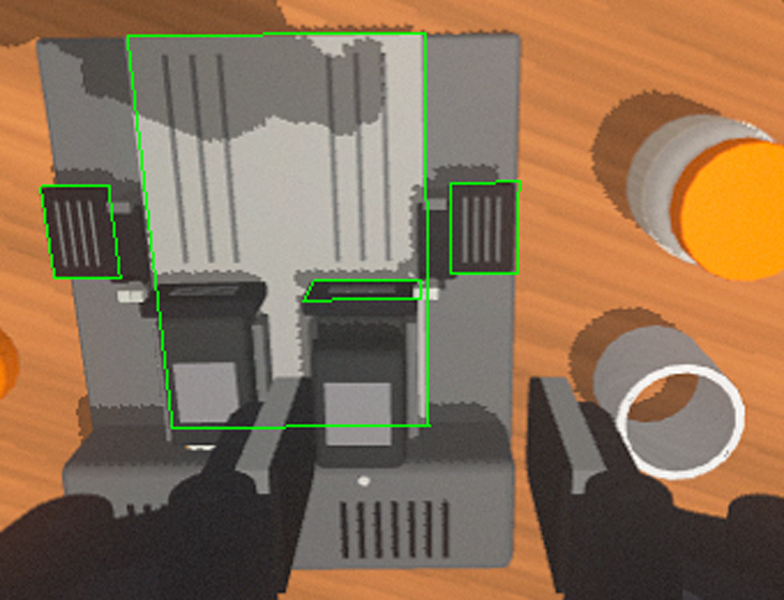

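The fit matches well. Correcting x/y and descending to TCP z of about 60 to check.

Call:
step_arm(series=[[[0,0,0,-0.053,-0.052,0.2,0.5],[0,0,0,0,0,0.2,0.5],[0,0,0,0,0,0.2,0.5],[0,0,0,0,0,0.2,0.5],[0,0,0,0,0,0.2,0.5],[0,0,0,0,0,0,0.5],[0,0,0,0,0,0,0.5],[0,0,0,0,0,0,0.5]]])

```text
clock: 4.25
eef_pos: [482.8, 69.5, 60.8]
tool_rot: [-3.142, 0.003, -2.79]
force: [0.4, -0.0, 0.4]
width: 42.5
gripper_force: 0.0
```

Run:
```python
from h import *
s=ctrl.read_state();print(s["clock"],s["eef_pos"],s["tool_rot"],s["width"],s["force"])
p=ctrl.get_image("wrist");q=np.load("q1.npy")
c,n=np.cos(q[2]),np.sin(q[2]);d=s["eef_pos"][:2]-q[:2];print("tcp in charger",c*d[0]+n*d[1],-n*d[0]+c*d[1])
o=np.ascontiguousarray(p["img"][:,:,::-1])
def W(M):
    M=np.atleast_2d(M).astype(float)
    return np.c_[q[0]+c*M[:,0]-n*M[:,1],q[1]+n*M[:,0]+c*M[:,1],M[:,2]]
for a in[[(-86.5,76,34),(-44.5,76,34),(-44.5,106,34),(-86.5,106,34)],[(-37,62,48),(-37,10,48),(-37,10,20),(-37,62,20)]]:
    cv2.polylines(o,[np.int32(proj(p,W(a))*8)],True,(0,255,0),1,shift=3)
cv2.imwrite("pics/w2.png",o)
```

```text
4.25 [482.77750182  69.54611219  60.80044727] [-3.14151490e+00  2.51897228e-03 -2.78963945e+00] 42.485251732101645 [ 0.41867404 -0.04534864  0.40028938]
tcp in charger -65.45628225812071 63.27414891334721
```

View pics/w2.png

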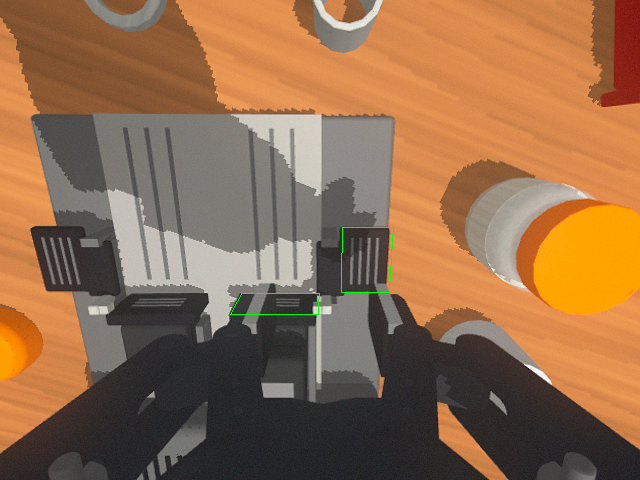

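Wrist close view: fingers straddle as planned. The outer finger is over the left pad at about (375,290) and the inner one in line with the tall pack's plate; the outline is off by under 2 mm. Going down gently.

Call:
step_arm(series=[[[0,0,0,0.013,0,0.08,0.5],[0,0,0,0,0,0.08,0.5],[0,0,0,0,0,0,0.5],[0,0,0,0,0,0,0.5]]])

```text
clock: 4.7
eef_pos: [480.1, 68.0, 35.6]
tool_rot: [3.142, 0.0, -2.791]
force: [-0.4, -0.4, -0.6]
width: 43.1
gripper_force: 0.0
```

Call:
step_arm(series=[[[0,0,0,0,0,0.02,0.5],[0,0,0,0,0,0.02,0.5],[0,0,0,0,0,0,0.5]]])

```text
clock: 5.0
eef_pos: [479.8, 68.0, 29.2]
tool_rot: [3.141, -0.0, -2.791]
force: [0.8, 0.6, 0.3]
width: 42.9
gripper_force: 0.0
```

Call:
step_arm(series=[[[0,0,0,0,0,0.02,0.5],[0,0,0,0,0,0,0.5],[0,0,0,0,0,0,0.5]]])

```text
clock: 5.3
eef_pos: [479.9, 68.0, 26.3]
tool_rot: [3.142, -0.0, -2.79]
force: [-0.3, 0.1, -0.4]
width: 42.4
gripper_force: 0.0
```

Call:
step_arm(series=[[[0,0,0,0,0,0.013,0.5],[0,0,0,0,0,0,0.5],[0,0,0,0,0,0,0.5]]])

```text
clock: 5.6
eef_pos: [479.9, 68.0, 24.4]
tool_rot: [3.142, -0.0, -2.79]
force: [0.8, 0.1, -1.7]
width: 42.5
gripper_force: 0.0
```

Run:
```python
from h import *
f=[]
for i in range(2):
    p=ctrl.get_image("wrist");s=ctrl.read_state();f.append(s["force"].round(1).tolist());
print(f,s["eef_pos"],s["torque"])
cv2.imwrite("pics/w3.png",cv2.resize(p["img"][190:400,210:450,::-1],(684,599),interpolation=2))
```

```text
[[0.1, -0.7, -0.1], [-1.0, -0.1, -0.7]] [479.90475537  67.98375476  24.43371528] [-0.02449236 -0.02125009  0.00900384]
```

View pics/w3.png

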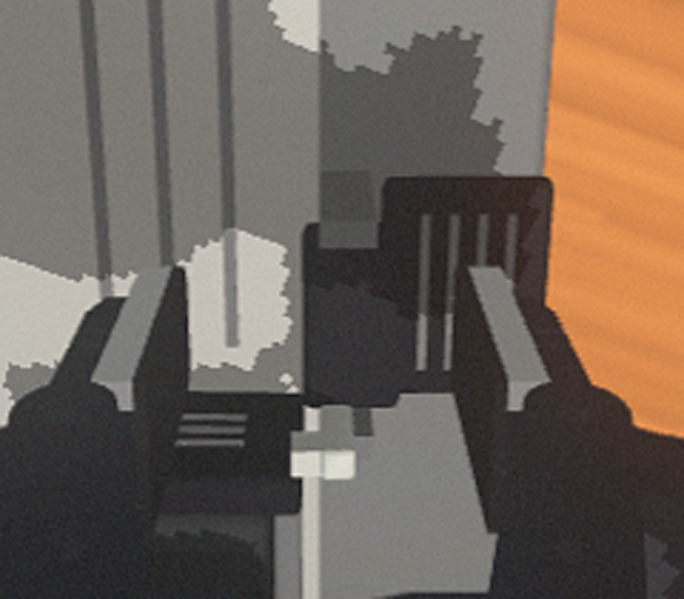

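Fingertips hover just over the pad (right finger at crop (490,270)), and the other is in front of the plate. No contact force yet, so I'll keep descending.

Call:
step_arm(series=[[[0,0,0,0,0,0.013,0.5],[0,0,0,0,0,0,0.5],[0,0,0,0,0,0,0.5]]])

```text
clock: 6.0
eef_pos: [479.9, 68.0, 22.4]
tool_rot: [3.142, -0.0, -2.79]
force: [0.2, 0.3, 0.3]
width: 42.5
gripper_force: 0.0
```

Call:
step_arm(series=[[[0,0,0,0,0,0.013,0.5],[0,0,0,0,0,0,0.5],[0,0,0,0,0,0,0.5]]])

```text
clock: 6.3
eef_pos: [479.9, 68.0, 20.5]
tool_rot: [3.142, -0.0, -2.79]
force: [-0.3, -0.0, -1.1]
width: 42.8
gripper_force: 0.0
```

Call:
step_arm(series=[[[0,0,0,0,0,0.013,0.5],[0,0,0,0,0,0,0.5],[0,0,0,0,0,0,0.5]]])

```text
clock: 6.6
eef_pos: [479.9, 68.0, 18.5]
tool_rot: [3.142, -0.0, -2.79]
force: [0.6, 0.8, 0.4]
width: 42.3
gripper_force: 0.0
```

Run:
```python
from h import *
f=[]
for i in range(4):
    p=ctrl.get_image("wrist");s=ctrl.read_state();f.append(s["force"].tolist())
print(np.mean(f,0),s["eef_pos"],s["torque"])
cv2.imwrite("pics/w4.png",cv2.resize(p["img"][190:400,210:450,::-1],(684,599),interpolation=2))
```

```text
[0.13007987 0.06733506 0.35033455] [479.93813682  68.00373137  18.61022987] [-0.00383973  0.01809539  0.04348718]
```

View pics/w4.png

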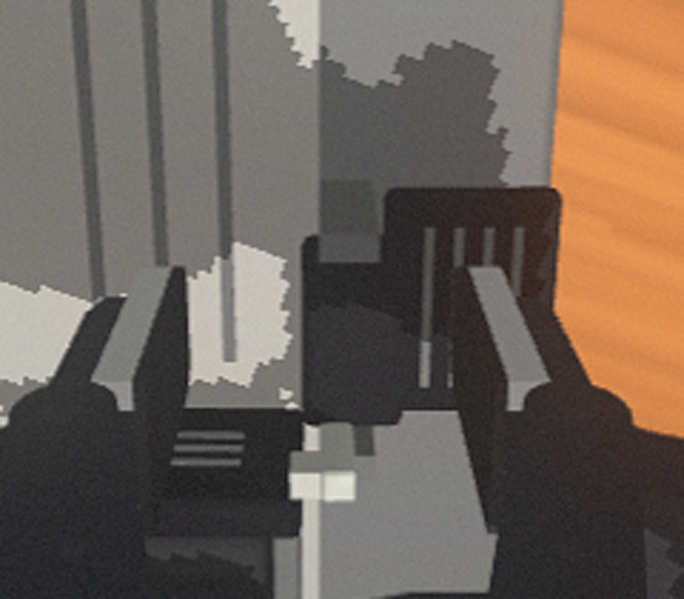

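Crop: the right finger's tip corner is at (468,268), the key pad still looks up, and the tooth (320,480) is still over the plate. I'll triangulate how far back the tip is.

Run:
```python
from h import *
p=ctrl.get_image("wrist");s=ctrl.read_state();q=np.load("q1.npy")
from scipy.spatial.transform import Rotation as R
Rt=R.from_euler("xyz",s["tool_rot"]).as_matrix()
for x in(11,9):
  for o in(0,5,10,15,20):
    P=proj(p,[s["eef_pos"]+Rt@np.array(v,float) for v in[(x,21.3,-o),(x,-21.3,-o)]]);print(x,o,((P-[210,190])*2.85).round().tolist())
c,n=np.cos(q[2]),np.sin(q[2]);d=s["eef_pos"][:2]-q[:2];print("tcp in charger",c*d[0]+n*d[1],-n*d[0]+c*d[1])
for z in(34,26):
  M=np.array([(-86.5,76,z),(-86.5,106,z),(-37,62,z+14)],float)
  print(((proj(p,np.c_[q[0]+c*M[:,0]-n*M[:,1],q[1]+n*M[:,0]+c*M[:,1],M[:,2]])-[210,190])*2.85).round().tolist())
```

```text
11 0 [[431.0, 196.0], [198.0, 196.0]]
11 5 [[434.0, 206.0], [195.0, 205.0]]
11 10 [[437.0, 216.0], [191.0, 216.0]]
11 15 [[441.0, 227.0], [187.0, 227.0]]
11 20 [[444.0, 238.0], [183.0, 238.0]]
9 0 [[430.0, 206.0], [199.0, 206.0]]
9 5 [[433.0, 216.0], [195.0, 216.0]]
9 10 [[437.0, 227.0], [192.0, 227.0]]
9 15 [[440.0, 238.0], [188.0, 238.0]]
9 20 [[444.0, 250.0], [184.0, 250.0]]
tcp in charger -68.63468631520155 62.800106852449716
[[394.0, 189.0], [575.0, 189.0], [309.0, 498.0]]
[[390.0, 173.0], [563.0, 174.0], [310.0, 468.0]]
```

Both cues put the real tips well behind the TCP, at or above pad height, so it is simply not touching yet. Continuing down while watching force.

Call:
step_arm(series=[[[0,0,0,0,0,0.02,0.5],[0,0,0,0,0,0,0.5],[0,0,0,0,0,0,0.5]]])

```text
clock: 7.15
eef_pos: [479.8, 68.0, 15.5]
tool_rot: [3.142, -0.0, -2.79]
force: [1.1, -0.7, 0.6]
width: 42.5
gripper_force: 0.0
```

Call:
step_arm(series=[[[0,0,0,0,0,0.02,0.5],[0,0,0,0,0,0,0.5],[0,0,0,0,0,0,0.5]]])

```text
clock: 7.45
eef_pos: [479.8, 68.0, 12.5]
tool_rot: [3.142, -0.0, -2.791]
force: [-0.4, -0.0, -0.2]
width: 42.7
gripper_force: 0.0
```

Call:
step_arm(series=[[[0,0,0,0,0,0.013,0.5],[0,0,0,0,0,0,0.5],[0,0,0,0,0,0,0.5]]])

```text
clock: 7.75
eef_pos: [479.9, 68.0, 10.6]
tool_rot: [3.142, -0.0, -2.79]
force: [-0.5, 0.3, 0.5]
width: 42.8
gripper_force: 0.0
```

Call:
step_arm(series=[[[0,0,0,0,0,0.013,0.5],[0,0,0,0,0,0,0.5],[0,0,0,0,0,0,0.5]]])

```text
clock: 8.05
eef_pos: [480.0, 68.0, 8.7]
tool_rot: [3.142, -0.0, -2.79]
force: [0.1, -0.4, 0.8]
width: 42.6
gripper_force: 0.0
```

Run:
```python
from h import *
f=[]
for i in range(3):
    p=ctrl.get_image("wrist");s=ctrl.read_state();f.append(s["force"].tolist())
print(np.mean(f,0),s["eef_pos"],s["torque"])
cv2.imwrite("pics/w5.png",cv2.resize(p["img"][190:400,210:450,::-1],(684,599),interpolation=2))
```

```text
[ 0.09435278 -0.0467972  -0.03320796] [479.91322663  67.93937735   8.69171676] [ 0.02055383  0.0233749  -0.00897771]
```

View pics/w5.png

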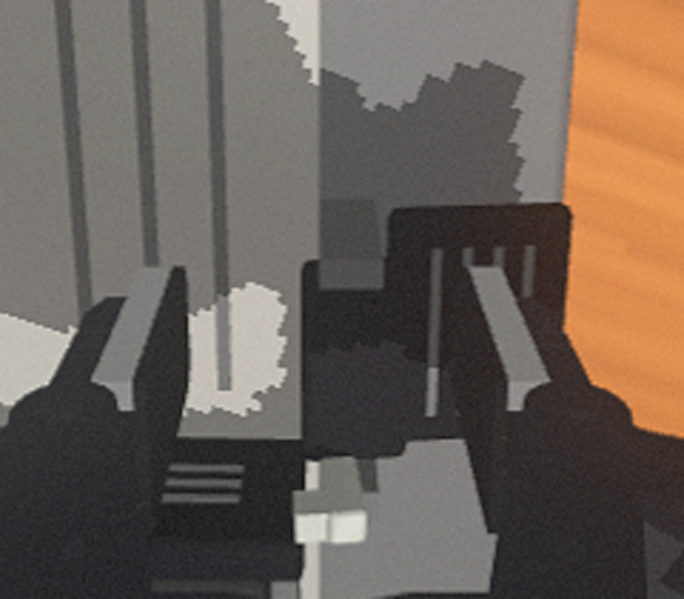

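Not pressed yet: the pad is still flat and the tooth (330,525) still covers the plate's edge. Continuing.

Call:
step_arm(series=[[[0,0,0,0,0,0.013,0.5],[0,0,0,0,0,0,0.5],[0,0,0,0,0,0,0.5]]])

```text
clock: 8.5
eef_pos: [478.2, 67.4, 6.5]
tool_rot: [3.141, -0.003, -2.791]
force: [-2.7, -0.8, 1.1]
width: 42.6
gripper_force: 2.5
```

Call:
step_arm(series=[[[0,0,0,0,0,0.013,0.5],[0,0,0,0,0,0,0.5],[0,0,0,0,0,0,0.5]]])

```text
clock: 8.8
eef_pos: [478.3, 67.3, 4.5]
tool_rot: [3.142, -0.003, -2.791]
force: [-5.2, -1.7, 2.9]
width: 42.7
gripper_force: 3.4
```

The pack has sprung out against the finger: about 5 N along charger -x, with the key held at +3 N. Backing off slowly.

Call:
step_arm(series=[[[0,0,0,0.0133,0,0,0.5],[0,0,0,0.0133,0,0,0.5],[0,0,0,0.0133,0,0,0.5],[0,0,0,0.0133,0,0,0.5],[0,0,0,0.0133,0,0,0.5],[0,0,0,0,0,0,0.5]]])

```text
clock: 9.4
eef_pos: [470.2, 64.5, 4.8]
tool_rot: [3.141, -0.0, -2.79]
force: [-2.5, -1.2, 0.1]
width: 42.5
gripper_force: 2.6
```

Call:
step_arm(series=[[[0,0,0,0.0133,0,0,0.5],[0,0,0,0.0133,0,0,0.5],[0,0,0,0.0133,0,0,0.5],[0,0,0,0.0133,0,0,0.5],[0,0,0,0.0133,0,0,0.5],[0,0,0,0,0,0,0.5]]])

```text
clock: 10.0
eef_pos: [460.8, 60.9, 4.8]
tool_rot: [3.141, -0.001, -2.79]
force: [-2.5, 0.3, -0.2]
width: 43.0
gripper_force: 2.3
```

Call:
step_arm(series=[[[0,0,0,0.0133,0,0,0.5],[0,0,0,0.0133,0,0,0.5],[0,0,0,0.0133,0,0,0.5],[0,0,0,0.0133,0,0,0.5],[0,0,0,0.0133,0,0,0.5],[0,0,0,0,0,0,0.5]]])

```text
clock: 10.6
eef_pos: [452.2, 57.6, 4.9]
tool_rot: [3.141, 0.001, -2.79]
force: [-2.7, -0.4, 0.4]
width: 42.5
gripper_force: 0.7
```

Call:
step_arm(series=[[[0,0,0,0.0133,0,0,0.5],[0,0,0,0.0133,0,0,0.5],[0,0,0,0.0133,0,0,0.5],[0,0,0,0,0,0,0.5],[0,0,0,0,0,0,0.5]]])

```text
clock: 11.1
eef_pos: [446.9, 55.9, 4.9]
tool_rot: [3.142, 0.001, -2.79]
force: [-0.3, 0.3, -0.8]
width: 42.6
gripper_force: 0.0
```

Call:
step_arm(series=[[[0,0,0,0.0133,0,0,0.5],[0,0,0,0.0133,0,0,0.5],[0,0,0,0.0133,0,0,0.5],[0,0,0,0,0,0,0.5],[0,0,0,0,0,0,0.5]]])

```text
clock: 11.6
eef_pos: [440.8, 53.6, 4.8]
tool_rot: [3.141, 0.0, -2.791]
force: [0.8, -0.8, 0.1]
width: 42.7
gripper_force: 0.0
```

Contact is gone, so the spring is spent. Lifting clear and checking.

Call:
step_arm(series=[[[0,0,0,0.03,0,0,0.5],[0,0,0,0,0,-0.15,0.5],[0,0,0,0,0,-0.3,0.5],[0,0,0,0,0,-0.3,0.5],[0,0,0,0,0,-0.3,0.5],[0,0,0,0,0,-0.3,0.5],[0,0,0,0,0,0,0.5],[0,0,0,0,0,0,0.5]]])

```text
clock: 12.4
eef_pos: [436.9, 51.8, 208.1]
tool_rot: [-3.141, 0.002, -2.791]
force: [0.1, 0.1, 0.2]
width: 42.6
gripper_force: 0.0
```

Run:
```python
from h import *
s=ctrl.read_state();print(s["clock"],s["eef_pos"],s["force"])
p=ctrl.get_image("wrist");q=np.load("q1.npy");c,n=np.cos(q[2]),np.sin(q[2])
o=np.ascontiguousarray(p["img"][:,:,::-1])
M=np.array([(-86,62,48),(-86,10,48),(-86,10,20),(-86,62,20)],float)
cv2.polylines(o,[np.int32(proj(p,np.c_[q[0]+c*M[:,0]-n*M[:,1],q[1]+n*M[:,0]+c*M[:,1],M[:,2]])*8)],True,(0,255,0),1,shift=3)
cv2.imwrite("pics/w6.png",o)
```

```text
12.4 [436.90099585  51.75234155 208.09912862] [0.07428678 0.07026036 0.246091  ]
```

View pics/w6.png

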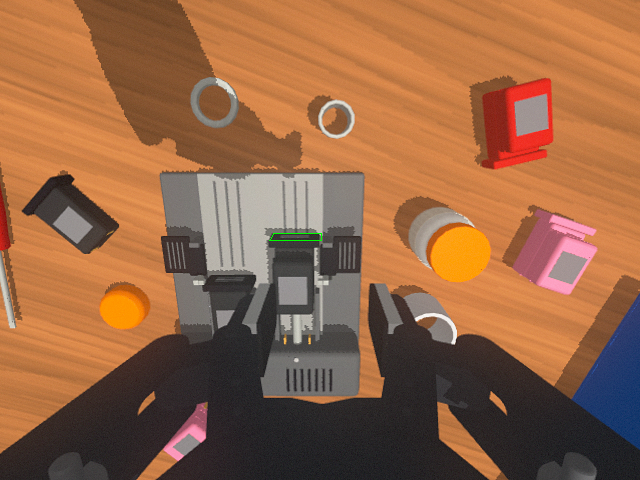

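The tall pack's front plate (295,237) lies right on the outline for a spent spring. The low pack is still latched at (230,290), and the bystanders haven't moved. Handing in.

```bash
python3 -c "
from cell import ctrl
print(ctrl.finish_job())"
```

```text
the job is handed in; nothing more can be done
None
```

I released the tall pack from the left bay, caught it on the finger while the key was still pressed, and eased it out until its spring was spent. It now lies on the run-out deck, the low pack is still latched, and the bystanders in the last wrist view look unmoved; the job is handed in at about 12.5 s.

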